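# Open the dial padlock on the stock box and hold it up

## Robot

A 7-joint arm with a two-finger parallel gripper is mounted at the origin on a cart in front of the work surface, level with it; the furniture and walls round the work are solid. World frame = base frame: x ahead of the robot, y to its left, z up, the work surface at z = 0. Lengths are in m, angles in rad, forces in N, time in s.
With the tool pointing down it reaches from about 0.4 to 0.85 m from the base axis. Payload 10.4 kg.
Tool frame: the origin (TCP) lies midway between the tips of the shut fingers; the grasp point (between the pads) lies 19 mm behind it; z points along the fingers, y is the direction in which the jaws open and shut (so a half turn about z gives the same grasp; the last joint's range is limited). The gripper opens to 87 mm and grips with 3 to 60 N. Pads are 19 mm wide; open, the fingers measure 117 mm over their backs; the gripper's body (75 mm by 190 mm) begins 51 mm behind the grasp point.
Start: joints at [1.311, 0.332, -0.065, 1.46, 0.022, 1.35, -0.088], TCP at [0.147, -0.608, 0.223] pointing down, gripper open.
Joint ranges: [-2.6, 2.6], [-0.5, 2.12], [-1.47, 1.34], [0.16, 2.42], [-1.27, 4.41], [0.06, 2.06], [-2.6, 2.6]. Speed limits (rad/s): [2.22, 2.22, 2.79, 2.79, 3.14, 3.14, 3.14].

## Interface

Orientations are given as a unit quaternion [x, y, z, w].
In Python, from bench import r gives the robot as it stands.
- The arm moves only by the tool step_arm, never from a script. Its argument "increments" is a list of rows, each a list of 2 entries, a list of its own where there are three numbers: the shift along the tool's x, y, z in m, then the turn, a rotation vector about the tool's x, y, z in rad. A call has 1 to 5 rows; each row is the pose to reach, as a shift and turn from the pose measured when the call began, along the tool's axes at that moment; what a row does not reach only later rows make up. A row lasts 1/10 s, in which the tool goes at most 50 mm and 8.59 degrees, less where a joint would pass 70% of its speed; a pose out of reach is approached as far as the arm can. A call with a gripper value outside its range is refused whole. "hand" is the closure, from -1 (fully open) to 1 (shut), so that 0 is half open, set as the call begins (left out, the last holds). The fingers move at their own pace and stop on an object; "grip_force" is the grip in N (left out, the last holds). Time passes only in rows, so rows that repeat a pose let the fingers close. It gives the time, the measured TCP pose, the force and the opening at its end, in the units of the state.
- r.read_state(): the state, without advancing time (a new reading comes with each control period).
- r.camera(name): name is "side" or "top"; returns a dict with "pixels" (420x560x3 uint8, blue, green, red), "camera_matrix" (3x3 intrinsics, pixels), "k1" (the pictures are not rectified: a ray, as slopes to the right and down, at radius r is drawn at 1 + k1 r^2 times it, then the intrinsics apply), "extrinsics" (4x4, takes a point from camera to world coordinates). Camera axes: x right, y up, looking along -z (the intrinsics and any distortion apply to the point x, -y, -z); pixel columns grow to the right and rows downward; lengths in m; the calibration is good to about 2 mm. A picture is of the moment at which its call begins. There is no depth.
- r.close_job(): hands the job in, once; it reports no verdict.
The state is a dict: "time": time; "joint_positions": joint angles; "joint_vel": joint speeds; "joint_torque": joint torques, N m; "ee_pos": TCP position; "eef_rot": TCP orientation; "ft_force": force on the tool from outside, world axes, zero at the start; "torque": the same for the moment, N m; "width": finger opening in m.
Only numpy, scipy, OpenCV 4.12 (cv2) and the standard library are available. Lean on these libraries where they do the work, as an engineer would, in place of code of your own. Each camera call takes 0.05 s, during which the arm holds its last target.

## Task

The stock box of the shop is locked with a dial padlock that lies on its back on the box, its shackle round the hooked staple of the hasp. Turn the dial, feeling it click, until its long mark points at the index bar; then, with the padlock still on the box, pull its body straight back away from the staple so that the shackle slides fully open, and lift the opened padlock clear of the staple. Finish while holding it: keep it in the gripper, still, dial upwards and shackle open, with its underside at least 15 cm above the worktop and nothing else carrying it, and leave the shaker, the cup and the wrapped sweet where they stand.

Things in the scene. Friction and masses are not known exactly. Their poses are not given: they have to be found in the camera images.
- stock_box: Flat grey steel box, fixed, 150 x 130 x 50 mm; origin at the centre of its underside, x away from the robot, z up. The padlock's origin starts at x = -35 mm, y = 0 on its top, its x along the box's x. Four guide pins, 6 mm thick, 8 mm tall, stand 2 mm beside the padlock's long sides (box x = -63 and -7, y = -28 and +28 mm): they keep it from turning but let it slide along x.
- staple (a point): On the box top at the foot of the hasp's fixed staple (box x = 24 mm, y = 0), axes as the box's. The staple is an inverted L: a round post 9 mm thick, 37 mm tall, inside the shackle 2 mm from its bow, and an arm at its top (9 mm wide, 31 to 37 mm above the box) that reaches back 32 mm towards the dial, 8 mm over the padlock body's front edge, so that the locked padlock cannot be lifted.
- padlock: Loose steel padlock, about 0.4 kg, on its back, dial up. Body 70 (x) x 46 (y) x 28 mm (z); origin at the centre of its underside, x towards the shackle, z up. Its plain sides can be gripped across y, between the guide pins. The shackle is a U of 9 mm bar, 14 mm up, legs at y = -15 and +15 mm, its bow ending at x = 74.5 mm when shut.
- dial_grip (a point): On the dial's axis, 41 mm above the padlock's underside, at padlock x = -12 mm; axes as the padlock's (does not turn). The dial is a black ribbed knob, 30 mm diameter, from 4 to 20 mm above the body, on a 40 mm flange; a long light line on its top runs from centre to rim and on as a broad mark on the flange; short marks show other clicks. The index is a black bar on the body, dial to staple.
- dial (a joint): Dial angle, rad: 0 when the long mark points at the index bar (padlock +x, to the staple); grows counter-clockwise from above. Starts at 0.7 to 2.4, so turn it clockwise. Clicks every 0.524 rad (peak below 0.1 N m), one at 0; let go, it settles into the nearest click. Only within 0.14 rad of 0 can the shackle open. Stops at -3.6 and 3.6.
- shackle (a joint): How far the shackle is out of the body, m: 0 shut, 0.020 fully open; up to 2.5 mm of play when locked; friction 2 N, stays where left. Pulling the body 22 mm towards its own -x lets the staple's post draw it fully out; the body is then 14 mm clear of the staple's arm. Ease it 4 to 7 mm back towards the post, so that the bow does not rub, and lift straight up.
- shaker: Steel shaker with black top, 65 mm diameter, 103 mm tall, bystander; origin at the centre of its underside.
- cup: White cup, 93 x 120 x 59 mm with its ear, bystander; origin under its middle.
- sweet: Wrapped sweet, 50 x 75 x 35 mm, bystander; origin under its middle.
- machine_front (a point): Fixed point on the worktop before the middle of the espresso machine, which stands beyond it (world +x) and is 0.5 m tall; its two black handles, about 0.15 m to the left and right of this point and some 0.2 m up, end near this x. Keep arm and gripper on the robot's side, also while swinging in (closer in than 0.45 m from the base axis is clear).

How it is judged:
By the outcome, as a careful person would: the job done as asked, in the order asked, and still so for the second after the job is handed in, while the arm keeps its last pose, push and grip.
It also fails if it takes over 67 s, if anything falls off the work surface, if the arm or the gripper's body presses on something with over 40 N, if the wrist force passes 120 N, or if a joint passes its speed limit or range.

## Working session

There is one attempt and no reset: what is moved stays moved. The work goes in short steps, Python scripts to look and compute and a tool call to move; the robot and the scene stay as the last step left them, time stands still between calls to the robot, and variables do not carry over. Pictures are saved under pics/ and viewed, and the job is handed in when it is done.

Besides the shell and the picture viewer there is one more tool, called after ">>>" as name(argument=value, ...), one argument or row to a line, values as JSON. step_arm: Moves the arm, as the interface text tells. Its arguments: {"type":"object","properties":{"increments":{"type":"array"},"hand":{"type":"number"},"grip_force":{"type":"number"}},"required":["increments"]}

```bash
mkdir -p pics; ls
cat > h.py <<'E'
import numpy as np, cv2
from bench import r
def snap(tag):
    out={}
    for n in ("side","top"):
        c=r.camera(n); cv2.imwrite(f"pics/{tag}_{n}.png",c["pixels"]); out[n]=c
        np.savez(f"pics/{tag}_{n}.npz",**c)
    return out
def load(tag,n):
    return dict(np.load(f"pics/{tag}_{n}.npz"))
def ray(c,uv):
    K=np.array(c["camera_matrix"]);k1=float(c["k1"])
    p=cv2.undistortPoints(np.array([[uv]],float),K,np.array([k1,0,0,0.]))[0,0]
    E=np.array(c["extrinsics"]); d=E[:3,:3]@np.array([p[0],-p[1],-1]); return E[:3,3],d/np.linalg.norm(d)
def onz(c,uv,z):
    o,d=ray(c,uv); return o+d*(z-o[2])/d[2]
def tri(c1,u1,c2,u2):
    a,d=ray(c1,u1);b,e=ray(c2,u2)
    s=np.linalg.lstsq(np.stack([d,-e],1),b-a,rcond=None)[0]
    p,q=a+s[0]*d,b+s[1]*e; return (p+q)/2,np.linalg.norm(p-q)
def proj(c,P):
    E=np.array(c["extrinsics"]);q=E[:3,:3].T@(np.array(P)-E[:3,3]);x=np.array([q[0],-q[1]])/-q[2]
    x=x*(1+float(c["k1"])*(x@x));K=np.array(c["camera_matrix"]);return K[0,0]*x[0]+K[0,2],K[1,1]*x[1]+K[1,2]
E
python3 - <<'E'
from h import *
o=snap("a")
for n in o: print(n,o[n]["camera_matrix"],o[n]["k1"],o[n]["extrinsics"])
print(r.read_state())
E
```

```text
pics
side [[473.73174205   0.         279.58856512]
 [  0.         473.73174205 208.77621881]
 [  0.           0.           1.        ]] -0.07663389930058867 [[-0.99310697  0.02757371 -0.11392207  0.40222827]
 [-0.1159419  -0.37376394  0.92024887  0.88563287]
 [-0.01720529  0.92711391  0.37438453  0.45534344]
 [ 0.          0.          0.          1.        ]]
top [[489.89230969   0.         280.60587138]
 [  0.         489.89230969 211.70008016]
 [  0.           0.           1.        ]] -0.04603860660691853 [[ 0.00234608  0.99784205 -0.06561816  0.44090664]
 [-0.99951789  0.00437141  0.03073874 -0.00886443]
 [ 0.03095925  0.06551441  0.99737124  1.04616654]
 [ 0.          0.          0.          1.        ]]
{'time': 0.1, 'joint_positions': array([ 1.31136578,  0.33278279, -0.06465839,  1.46085238,  0.02160671,
        1.34985775, -0.08851757]), 'joint_vel': array([ 0.00016357, -0.00157806, -0.00142527, -0.00090546,  0.00034686,
       -0.00016945, -0.00039858]), 'joint_torque': array([ 1.29675835e-03, -6.24545789e+01,  2.48524442e-02, -3.90720713e+01,
       -6.13399758e-02,  3.65886488e-02,  3.28808801e-05]), 'ee_pos': array([ 0.14653352, -0.60724163,  0.22185191]), 'eef_rot': array([ 9.92999065e-01,  1.18120672e-01, -1.07395124e-04, -5.92886996e-04]), 'ft_force': array([0.66564598, 0.19179165, 1.17467209]), 'torque': array([-0.00615242, -0.01798557, -0.01791025]), 'width': 0.087058677632729}
```

View pics/a_side.png

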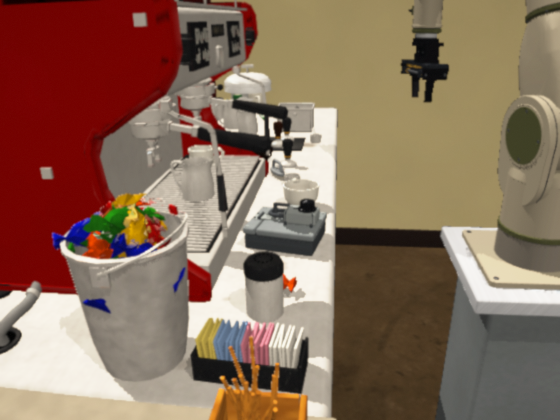

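View pics/a_top.png

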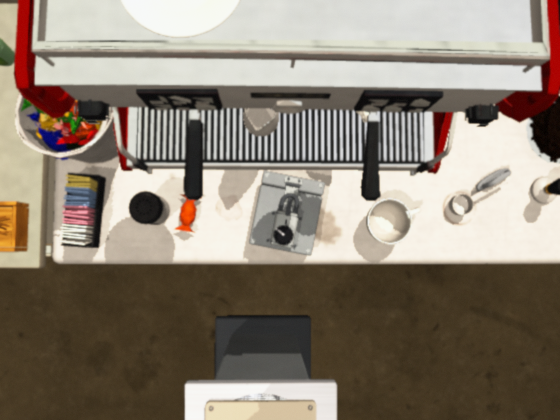

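The top view has the box at about (289,213), with the dial at (283,235). The shaker is at (148,208), the sweet at (187,215) and the cup at (388,221). The side view has the box at (287,228). I'll zoom in.

Run:
```python
from h import *
a=load("a","top")["pixels"][160:265,235:340]; cv2.imwrite("pics/a_topz.png",cv2.resize(a,None,fx=5.6,fy=5.6,interpolation=cv2.INTER_CUBIC))
a=load("a","side")["pixels"][190:260,235:340]; cv2.imwrite("pics/a_sidez.png",cv2.resize(a,None,fx=7,fy=7,interpolation=cv2.INTER_CUBIC))
```

```text
(no output)
```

View pics/a_topz.png

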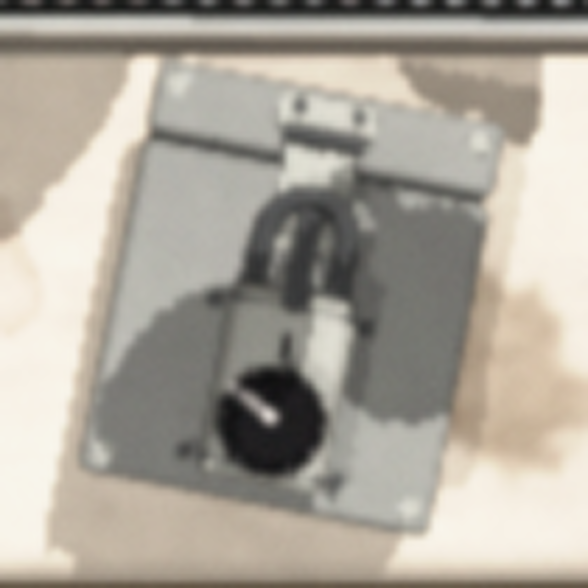

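View pics/a_sidez.png

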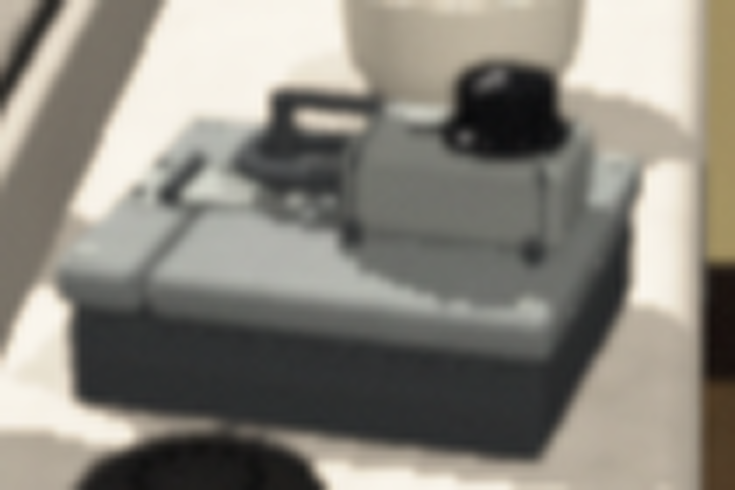

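Run:
```python
from h import *
T=load("a","top");S=load("a","side")
ut=lambda x,y:((x+.5)/5.6-.5+235,(y+.5)/5.6-.5+160)
us=lambda x,y:((x+.5)/7-.5+235,(y+.5)/7-.5+190)
tc=[(162,62),(500,128),(425,530),(85,465)]; sc=[(60,280),(200,115),(640,160),(552,350)]
P=[]
for a,b in zip(tc,sc):
    p,e=tri(T,ut(*a),S,us(*b)); print("corner",p.round(4),round(e,4)); P.append(onz(T,ut(*a),0.05))
P=np.array(P);print(P.round(4)); c=P.mean(0)
fx=(P[0]+P[1]-P[2]-P[3])/2; fy=(P[0]+P[3]-P[1]-P[2])/2
print("ctr",c,"len",np.linalg.norm(fx),np.linalg.norm(fy),"yaw",np.arctan2(fx[1],fx[0]),np.arctan2(-fy[0],fy[1]))
p,e=tri(T,ut(271,420),S,us(508,80));print("dialtop",p,e)
# dial contour
hsv=cv2.cvtColor(T["pixels"],cv2.COLOR_BGR2GRAY)[215:255,265:305]
m=(hsv<50).astype(np.uint8)
cs,_=cv2.findContours(m,0,1)
for k in cs:
    if cv2.contourArea(k)>80:
        print(cv2.fitEllipse(k),cv2.minEnclosingCircle(k))
for z in (.09,.098): print(onz(T,ut(271,420),z))
# long mark
print("mark", [onz(T,ut(*q),.098).round(4) for q in ((271,416),(236,384))])
yaw=np.arctan2(fx[1],fx[0])
a,b=[onz(T,ut(*q),.098) for q in ((273,417),(236,384))]
print("dial ang",np.arctan2(*(b-a)[[1,0]])-yaw)
X=np.array([np.cos(yaw),np.sin(yaw),0]);c=np.array([*c[:2],.05])
d=c-X*.047;print("dial expected",d, "staple",c+X*.024,"proj dialtop",proj(T,d+[0,0,.048]),ut(271,420))
```

```text
corner [ 0.5909 -0.0044  0.0439] 0.0011
corner [ 0.5667 -0.1285  0.0486] 0.0009
corner [ 0.4198 -0.1007  0.0484] 0.0005
corner [0.4424 0.0231 0.0395] 0.0019
[[ 0.5905 -0.0043  0.05  ]
 [ 0.567  -0.1283  0.05  ]
 [ 0.4201 -0.1005  0.05  ]
 [ 0.4433  0.0228  0.05  ]]
ctr [ 0.50525703 -0.05258676  0.05      ] len 0.14961971852427206 0.12584964520507516 yaw -0.18480694377336018 -0.18686224900743312
dialtop [ 0.45874006 -0.04283857  0.09697844] 0.00039774126257622645
((17.806997299194336, 19.94698715209961), (16.50114631652832, 17.27592658996582), 30.59355926513672) ((17.83333396911621, 19.72222137451172), 9.279374122619629)
[ 0.45907125 -0.04307766  0.09      ]
[ 0.45891927 -0.0427914   0.098     ]
mark [array([ 0.4603, -0.0428,  0.098 ]), array([ 0.4713, -0.0307,  0.098 ])]
dial ang 1.0304864064725305
dial expected [ 0.45905736 -0.04395019  0.05      ] staple [ 0.52884836 -0.05699692  0.05      ] proj dialtop (np.float64(283.5807047160113), np.float64(234.51962072157318)) (282.9821428571429, 234.58928571428572)
```

Run:
```python
from h import *
T=load("a","top");S=load("a","side")
print(tri(T,(193,197),S,(302,144)), tri(T,(371,197),S,(286,114)))
for n,uv in (("L",(193,197)),("R",(371,197))): print(n,onz(T,uv,.2))
print("shaker",onz(T,(148,208),.103),"sweet",onz(T,(187,215),.03),"cup",onz(T,(388,221),.059))
# staple arm/top check
ut=lambda x,y:((x+.5)/5.6-.5+235,(y+.5)/5.6-.5+160)
us=lambda x,y:((x+.5)/7-.5+235,(y+.5)/7-.5+190)
print("staple head",tri(T,ut(307,215),S,us(276,97)))
s=r.read_state();print(s['time'],s['ee_pos'])
```

```text
(array([0.48705513, 0.10598123, 0.25980161]), np.float64(0.05706730870018332)) (array([ 0.51674506, -0.18139836,  0.25356851]), np.float64(0.002155613686402397))
L [0.52137322 0.1165921  0.2       ]
R [ 0.5230217  -0.19297359  0.2       ]
shaker [0.50896735 0.21702859 0.103     ] sweet [0.50006644 0.15366032 0.03      ] cup [ 0.48783411 -0.25811839  0.059     ]
staple head (array([ 0.53103699, -0.0558579 ,  0.08439858]), np.float64(0.0006974029160925533))
0.1 [ 0.14653352 -0.60724163  0.22185191]
```

```bash
cat >> h.py <<'E'
from scipy.spatial.transform import Rotation as R
def goal(p,psi):
    s=r.read_state(); Q=R.from_quat(s['eef_rot'])
    G=R.from_matrix(np.array([[np.cos(psi),np.sin(psi),0],[np.sin(psi),-np.cos(psi),0],[0,0,-1]]).T)
    G=R.from_matrix(np.column_stack([[np.cos(psi),np.sin(psi),0],[np.sin(psi),-np.cos(psi),0],[0,0,-1]]))
    M=Q.as_matrix()
    print("t",s['time'],"p",s['ee_pos'].round(4),"psi",np.arctan2(M[1,0],M[0,0]).round(4),"zax",M[:,2].round(4),"F",s['ft_force'].round(1),"T",s['torque'].round(2),"w",round(s['width'],4),"j",s['joint_positions'].round(2))
    print("shift",Q.inv().apply(np.array(p)-s['ee_pos']).round(4),"rot",(Q.inv()*G).as_rotvec().round(4))
E
python3 -c "
from h import *
goal([.32,-.22,.22],.524)"
```

```text
t 0.1 p [ 0.1465 -0.6072  0.2219] psi 0.2368 zax [-4.0e-04  1.2e-03 -1.0e+00] F [0.7 0.2 1.2] T [-0.01 -0.02 -0.02] w 0.0871 j [ 1.31  0.33 -0.06  1.46  0.02  1.35 -0.09]
shift [ 0.2595 -0.3357  0.0022] rot [-1.200e-03 -1.000e-04 -2.872e-01]
```

>>> step_arm(
  increments=[
    [[0.029,-0.038,0],[0,0,-0.05]],
    [[0.058,-0.076,0],[0,0,-0.1]],
    [[0.087,-0.114,0],[0,0,-0.15]],
    [[0.116,-0.152,0],[0,0,-0.2]],
    [[0.145,-0.19,0.001],[0,0,-0.25]],
  ],
  hand=-0.2,
  grip_force=15,
)

```text
time: 0.6
ee_pos: [0.2433, -0.3865, 0.2208]
eef_rot: [0.97, 0.242, -0.0, -0.001]
ft_force: [0.8, 0.0, 0.8]
width: 0.0568
```

```bash
python3 -c "
from h import *
goal([.32,-.22,.22],.524)"
```

```text
t 0.6 p [ 0.2433 -0.3865  0.2208] psi 0.4888 zax [-7.0e-04  1.2e-03 -1.0e+00] F [0.8 0.  0.8] T [ 0.01 -0.09  0.02] w 0.0568 j [ 1.15 -0.03 -0.24  1.87 -0.01  1.3  -0.17]
shift [ 0.1459 -0.111   0.001 ] rot [-0.0014  0.     -0.0352]
```

>>> step_arm(
  increments=[
    [[0.036,-0.028,0],[0,0,-0.01]],
    [[0.073,-0.056,0],[0,0,-0.02]],
    [[0.11,-0.083,0],[0,0,-0.03]],
    [[0.146,-0.111,0.001],[-0.001,0,-0.035]],
  ],
)

```text
time: 1.0
ee_pos: [0.3204, -0.2182, 0.2199]
eef_rot: [0.966, 0.259, -0.0, 0.0]
ft_force: [1.4, 0.2, 0.0]
width: 0.0523
```

```bash
python3 -c "
from h import *
goal([.459,-.0435,.18],.524)"
```

```text
t 1.0 p [ 0.3204 -0.2182  0.2199] psi 0.5242 zax [-3.e-04 -2.e-04 -1.e+00] F [1.4 0.2 0. ] T [-0.06 -0.09  0.03] w 0.0523 j [ 0.99 -0.19 -0.45  2.01 -0.08  1.3  -0.47]
shift [ 0.2074 -0.0819  0.0398] rot [0.0001 0.0003 0.0002]
```

>>> step_arm(
  increments=[
    [[0.042,-0.016,0.004],[0,0,0]],
    [[0.084,-0.033,0.01],[0,0,0]],
    [[0.126,-0.05,0.02],[0,0,0]],
    [[0.168,-0.066,0.03],[0,0,0]],
    [[0.207,-0.082,0.04],[0,0,0]],
  ],
)

```text
time: 1.5
ee_pos: [0.4595, -0.0419, 0.1796]
eef_rot: [0.966, 0.259, 0.0, 0.0]
ft_force: [0.4, -1.1, 0.6]
width: 0.0519
```

>>> step_arm(
  increments=[
    [[0,0,0],[0,0,0]],
  ],
)

```text
time: 1.6
ee_pos: [0.4608, -0.0368, 0.1785]
eef_rot: [0.965, 0.262, 0.0, -0.001]
ft_force: [0.0, -0.7, 0.6]
width: 0.0522
```

```bash
python3 -c "
from h import *
goal([.459,-.0435,.084],.524)
snap('b')"
```

```text
t 1.6 p [ 0.4608 -0.0368  0.1785] psi 0.5307 zax [-1.0e-04  2.8e-03 -1.0e+00] F [ 0.  -0.7  0.6] T [-0.04 -0.    0.01] w 0.0522 j [ 0.76  0.06 -0.79  1.9   0.04  1.21 -1.08]
shift [-0.0051  0.0051  0.0945] rot [-0.0025 -0.0013  0.0067]
```

View pics/b_side.png

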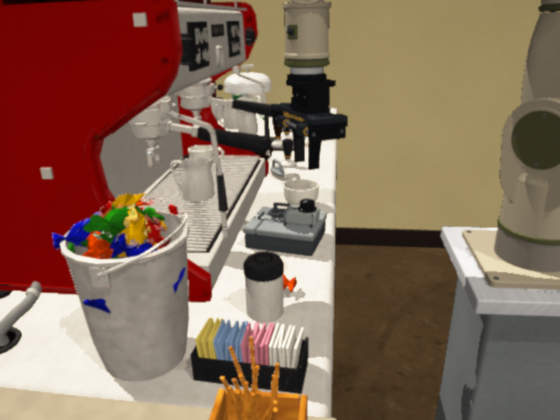

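View pics/b_top.png

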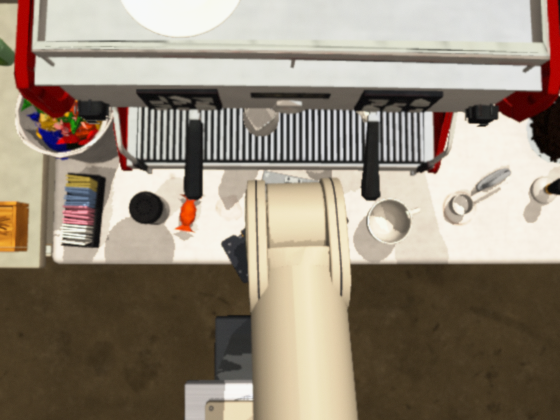

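The wrist is above the dial and clear of the handles. In the top view the arm hides the padlock, and in the side view the fingers at (310,155) are above the dial. Next I correct the position and descend.

>>> step_arm(
  increments=[
    [[-0.005,0.005,0.015],[-0.002,-0.001,0.007]],
    [[-0.005,0.005,0.035],[-0.002,-0.001,0.007]],
    [[-0.005,0.005,0.055],[-0.002,-0.001,0.007]],
    [[-0.005,0.005,0.06],[-0.002,-0.001,0.007]],
    [[-0.005,0.005,0.06],[-0.002,-0.001,0.007]],
  ],
)

```text
time: 2.2
ee_pos: [0.4567, -0.0486, 0.1189]
eef_rot: [0.967, 0.256, -0.001, 0.001]
ft_force: [1.1, 0.1, 0.3]
width: 0.0524
```

```bash
python3 -c "
from h import *
goal([.459,-.0435,.0845],.524)
snap('c')
a=load('c','side')['pixels'][130:260,220:360]; cv2.imwrite('pics/c_sz.png',cv2.resize(a,None,fx=5,fy=4.6,interpolation=cv2.INTER_CUBIC))"
```

```text
t 2.2 p [ 0.4567 -0.0486  0.1189] psi 0.5181 zax [-0.0019 -0.0017 -1.    ] F [1.1 0.1 0.3] T [-0.05 -0.02  0.04] w 0.0524 j [ 0.75  0.12 -0.78  1.97  0.1   1.08 -1.12]
shift [ 0.0046 -0.0034  0.0344] rot [ 0.0005  0.0025 -0.0059]
```

View pics/c_sz.png

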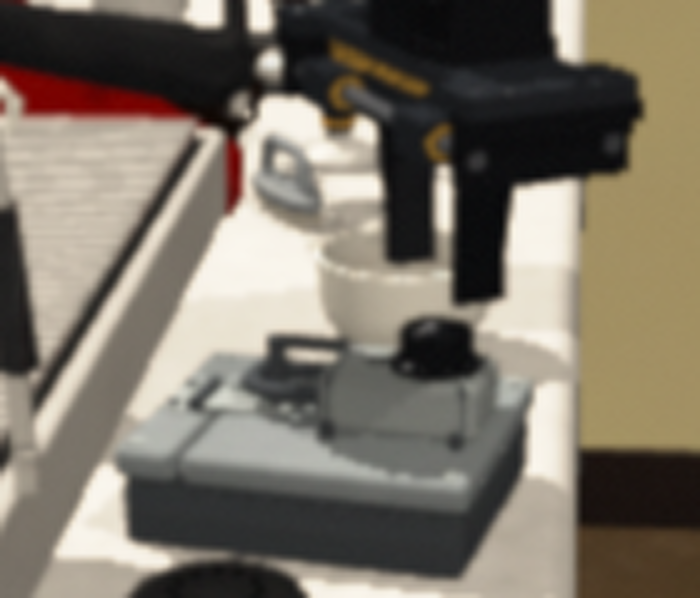

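>>> step_arm(
  increments=[
    [[0.0045,-0.0035,0],[0,0.002,-0.006]],
    [[0.0045,-0.0035,0.01],[0,0.002,-0.006]],
    [[0.0045,-0.0035,0.02],[0,0.002,-0.006]],
    [[0.0045,-0.0035,0.02],[0,0.002,-0.006]],
    [[0.0045,-0.0035,0.02],[0,0.002,-0.006]],
  ],
)

```text
time: 2.8
ee_pos: [0.4596, -0.0429, 0.0995]
eef_rot: [0.966, 0.259, 0.0, 0.0]
ft_force: [0.1, 0.1, 0.1]
width: 0.0522
```

```bash
python3 -c "
from h import *
goal([.459,-.0435,.0845],.524)"
```

```text
t 2.8 p [ 0.4596 -0.0429  0.0995] psi 0.5249 zax [ 9.e-04 -6.e-04 -1.e+00] F [0.1 0.1 0.1] T [-0.   -0.03 -0.02] w 0.0522 j [ 0.74  0.16 -0.78  1.99  0.13  1.04 -1.15]
shift [-0.0008  0.0002  0.015 ] rot [ 0.001  -0.0005  0.0009]
```

>>> step_arm(
  increments=[
    [[-0.0005,0,0.008],[0,0,0]],
    [[-0.0005,0,0.014],[0,0,0]],
    [[-0.0005,0,0.015],[0,0,0]],
    [[-0.0005,0,0.015],[0,0,0]],
  ],
)

```text
time: 3.2
ee_pos: [0.459, -0.0431, 0.0842]
eef_rot: [0.966, 0.259, 0.0, 0.0]
ft_force: [-0.2, 0.6, -0.5]
width: 0.0521
```

>>> step_arm(
  increments=[
    [[0,0,0],[0,0,0]],
    [[0,0,0],[0,0,0]],
    [[0,0,0],[0,0,0]],
    [[0,0,0],[0,0,0]],
  ],
  hand=1,
  grip_force=12,
)

```text
time: 3.6
ee_pos: [0.4592, -0.0434, 0.0844]
eef_rot: [0.966, 0.259, 0.0, 0.0]
ft_force: [-1.2, -0.8, 0.3]
width: 0.0295
```

```bash
python3 -c "
from h import *
goal([.459,-.0435,.0845],-.524)
snap('d')
a=load('d','side')['pixels'][130:260,220:360]; cv2.imwrite('pics/d_sz.png',cv2.resize(a,None,fx=5,fy=4.6,interpolation=cv2.INTER_CUBIC))"
```

```text
t 3.6 p [ 0.4592 -0.0434  0.0844] psi 0.5249 zax [ 8.e-04 -8.e-04 -1.e+00] F [-1.2 -0.8  0.3] T [-0.13 -0.    0.  ] w 0.0295 j [ 0.73  0.18 -0.78  2.01  0.15  1.01 -1.17]
shift [-0.0002  0.     -0.0001] rot [ 8.0000e-04 -9.0000e-04  1.0489e+00]
```

View pics/d_sz.png

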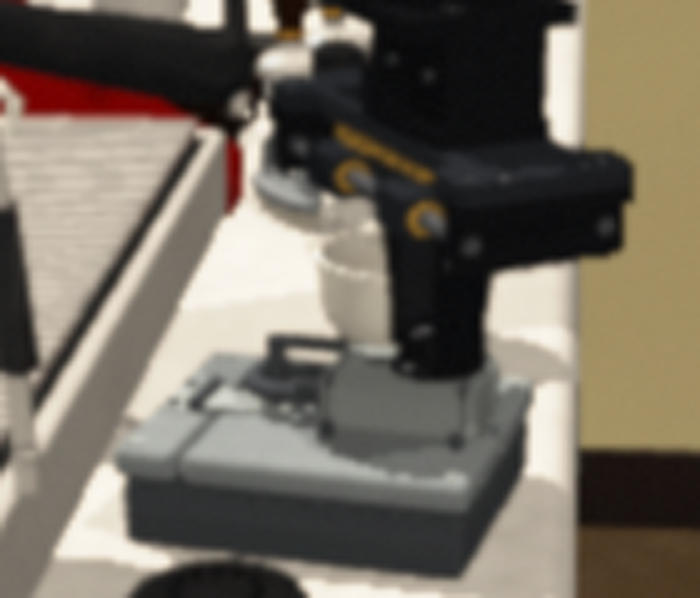

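The fingers hold the knob (29.5 mm). I turn clockwise in stages and watch the moment.

>>> step_arm(
  increments=[
    [[0,0,0],[0,0,0.07]],
    [[0,0,0],[0,0,0.14]],
    [[0,0,0],[0,0,0.21]],
    [[0,0,0],[0,0,0.26]],
  ],
)

```text
time: 4.1
ee_pos: [0.4592, -0.0432, 0.0844]
eef_rot: [0.991, 0.131, 0.0, 0.0]
ft_force: [-0.4, -0.5, -0.3]
width: 0.0294
```

```bash
python3 -c "
from h import *
goal([.459,-.0435,.0845],-.524)"
```

```text
t 4.1 p [ 0.4592 -0.0432  0.0844] psi 0.2622 zax [ 9.e-04 -5.e-04 -1.e+00] F [-0.4 -0.5 -0.3] T [ 0.17 -0.17  0.03] w 0.0294 j [ 0.7   0.18 -0.75  2.01  0.14  1.01 -1.42]
shift [-0.0003  0.0003 -0.0001] rot [ 4.000e-04 -9.000e-04  7.862e-01]
```

>>> step_arm(
  increments=[
    [[0,0,0],[0,0,0.07]],
    [[0,0,0],[0,0,0.14]],
    [[0,0,0],[0,0,0.21]],
    [[0,0,0],[0,0,0.26]],
  ],
)

```text
time: 4.5
ee_pos: [0.4592, -0.0432, 0.0844]
eef_rot: [1.0, -0.0, 0.0, 0.0]
ft_force: [0.4, -0.4, -0.3]
width: 0.0295
```

```bash
python3 -c "
from h import *
goal([.459,-.0435,.0845],-.524)"
```

```text
t 4.5 p [ 0.4592 -0.0432  0.0844] psi -0.0007 zax [ 9.e-04 -5.e-04 -1.e+00] F [ 0.4 -0.4 -0.3] T [-0.   -0.08  0.01] w 0.0295 j [ 0.68  0.17 -0.72  2.01  0.13  1.01 -1.68]
shift [-0.0002  0.0003 -0.0001] rot [ 2.000e-04 -1.000e-03  5.233e-01]
```

>>> step_arm(
  increments=[
    [[0,0,0],[0,0,0.07]],
    [[0,0,0],[0,0,0.14]],
    [[0,0,0],[0,0,0.21]],
    [[0,0,0],[0,0,0.26]],
  ],
)

```text
time: 4.9
ee_pos: [0.4593, -0.0432, 0.0844]
eef_rot: [0.991, -0.131, 0.001, 0.0]
ft_force: [0.1, 0.0, 0.2]
width: 0.0296
```

```bash
python3 -c "
from h import *
goal([.459,-.0435,.0845],-.524)"
```

```text
t 4.9 p [ 0.4593 -0.0432  0.0844] psi -0.2634 zax [ 1.1e-03 -4.0e-04 -1.0e+00] F [0.1 0.  0.2] T [ 0.03 -0.16  0.04] w 0.0296 j [ 0.65  0.17 -0.69  2.01  0.13  1.01 -1.94]
shift [-0.0002  0.0004 -0.0001] rot [-0.     -0.0012  0.2606]
```

>>> step_arm(
  increments=[
    [[0,0,0],[0,0,0.07]],
    [[0,0,0],[0,0,0.14]],
    [[0,0,0],[0,0,0.21]],
    [[0,0,0],[0,0,0.262]],
    [[0,0,0],[0,0,0.262]],
  ],
)

```text
time: 5.4
ee_pos: [0.4593, -0.0431, 0.0844]
eef_rot: [0.966, -0.26, 0.001, 0.0]
ft_force: [-0.1, -0.1, -1.7]
width: 0.0295
```

```bash
python3 -c "
from h import *
goal([.459,-.0435,.0845],-.524)"
```

```text
t 5.4 p [ 0.4593 -0.0431  0.0844] psi -0.5262 zax [ 1.1e-03 -5.0e-04 -1.0e+00] F [-0.1 -0.1 -1.7] T [-0.02 -0.11 -0.05] w 0.0295 j [ 0.63  0.16 -0.67  2.01  0.12  1.01 -2.2 ]
shift [-0.0001  0.0004 -0.0001] rot [-0.0002 -0.0012 -0.0022]
```

>>> step_arm(
  increments=[
    [[0,0,0],[0,0,0]],
    [[0,0,0],[0,0,0]],
    [[0,0,0],[0,0,0]],
  ],
  hand=-0.2,
)

```text
time: 5.7
ee_pos: [0.4593, -0.0431, 0.0844]
eef_rot: [0.966, -0.26, 0.001, 0.0]
ft_force: [0.2, -1.4, -0.4]
width: 0.0461
```

>>> step_arm(
  increments=[
    [[0,0,-0.02],[0,0,0]],
    [[0,0,-0.05],[0,0,-0.05]],
    [[0,0,-0.08],[0,0,-0.15]],
    [[0,0,-0.09],[0,0,-0.25]],
    [[0,0,-0.09],[0,0,-0.34]],
  ],
)

```text
time: 6.2
ee_pos: [0.4602, -0.0431, 0.1763]
eef_rot: [0.996, -0.09, 0.002, 0.0]
ft_force: [0.6, -0.4, -1.3]
width: 0.0522
```

```bash
python3 -c "
from h import *
goal([.33,-.22,.18],-.185)"
```

```text
t 6.2 p [ 0.4602 -0.0431  0.1763] psi -0.1808 zax [ 0.0042 -0.0013 -1.    ] F [ 0.6 -0.4 -1.3] T [-0.02  0.03 -0.01] w 0.0522 j [ 0.68  0.04 -0.69  1.91  0.03  1.2  -1.78]
shift [-0.0963  0.1974 -0.004 ] rot [ 0.0006 -0.0044  0.0042]
```

>>> step_arm(
  increments=[
    [[-0.02,0.038,0],[0,-0.001,0]],
    [[-0.04,0.076,0],[0,-0.002,0]],
    [[-0.06,0.115,0],[0,-0.004,0]],
    [[-0.08,0.155,0],[0,-0.004,0]],
    [[-0.096,0.19,-0.004],[0,-0.004,0]],
  ],
)

```text
time: 6.7
ee_pos: [0.3297, -0.214, 0.1798]
eef_rot: [0.996, -0.09, -0.0, 0.0]
ft_force: [-0.0, 0.7, 0.5]
width: 0.0522
```

```bash
python3 -c "
from h import *
goal([.40,-.06,.18],-.185)
snap('e')
a=load('e','side')['pixels'][190:260,235:340]; a=cv2.resize(a,None,fx=5.6,fy=5.6,interpolation=cv2.INTER_CUBIC)
cv2.imwrite('pics/e_sz.png',a)"
```

```text
t 6.7 p [ 0.3297 -0.214   0.1798] psi -0.1809 zax [-1.e-04 -7.e-04 -1.e+00] F [-0.   0.7  0.5] T [-0.01 -0.04 -0.  ] w 0.0522 j [ 0.92 -0.14 -0.42  2.06 -0.06  1.21 -1.23]
shift [ 0.0414 -0.1642 -0.0003] rot [0.0007 0.     0.0041]
```

View pics/e_top.png

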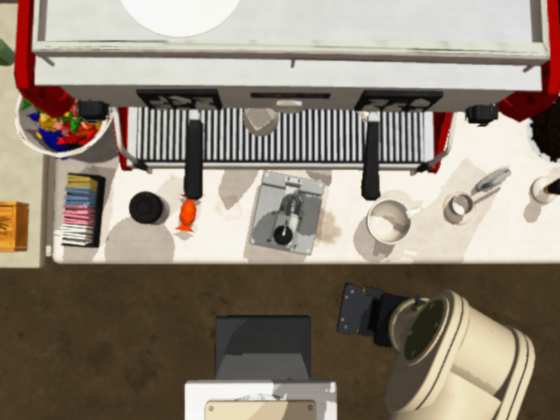

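View pics/e_sz.png

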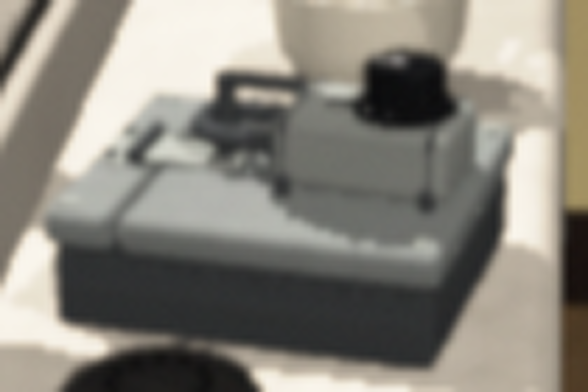

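Run:
```python
from h import *
T=load("e","top")
a=T["pixels"][160:265,235:340]; cv2.imwrite("pics/e_topz.png",cv2.resize(a,None,fx=5.6,fy=5.6,interpolation=cv2.INTER_CUBIC))
```

```text
(no output)
```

View pics/e_topz.png

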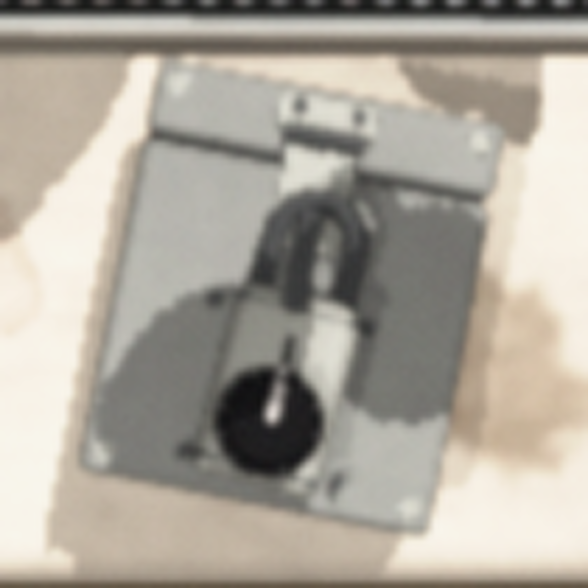

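The top close-up shows the long mark from (271,415) to (282,370), in line with the index bar at (290,350), so the dial is at 0. The padlock sits slightly turned within its pins. Next I go to the body grip.

```bash
python3 -c "
from h import *
goal([.4788,-.0471,.16],-.186)"
```

```text
t 6.8 p [ 0.3288 -0.2164  0.1802] psi -0.187 zax [ 0.     -0.0016 -1.    ] F [-0.2  1.   0.1] T [0.09 0.03 0.07] w 0.0524 j [ 0.92 -0.14 -0.42  2.06 -0.06  1.21 -1.23]
shift [ 0.1159 -0.1943  0.02  ] rot [ 0.0015 -0.0003 -0.001 ]
```

>>> step_arm(
  increments=[
    [[0.02,-0.035,0],[0,0,0]],
    [[0.045,-0.075,0],[0,0,0]],
    [[0.07,-0.115,0],[0,0,0]],
    [[0.095,-0.155,0.01],[0.001,0,0]],
    [[0.11,-0.185,0.015],[0.0015,0,-0.001]],
  ],
  hand=-1,
)

```text
time: 7.3
ee_pos: [0.473, -0.052, 0.1648]
eef_rot: [0.996, -0.092, 0.001, -0.001]
ft_force: [0.9, -0.3, 0.9]
width: 0.0824
```

>>> step_arm(
  increments=[
    [[0.004,-0.006,0.004],[0,0,0]],
    [[0.004,-0.006,0.004],[0,0,0]],
    [[0.004,-0.006,0.004],[0,0,0]],
  ],
)

```text
time: 7.6
ee_pos: [0.4774, -0.0477, 0.1607]
eef_rot: [0.996, -0.092, 0.0, -0.0]
ft_force: [-0.9, -0.0, 0.4]
width: 0.0867
```

```bash
python3 -c "
from h import *
goal([.4788,-.0471,.11],-.186)"
```

```text
t 7.6 p [ 0.4774 -0.0477  0.1607] psi -0.1841 zax [ 5.e-04  8.e-04 -1.e+00] F [-0.9 -0.   0.4] T [-0.01  0.02  0.  ] w 0.0867 j [ 0.67  0.11 -0.7   1.88  0.08  1.17 -1.81]
shift [ 0.0012 -0.0008  0.0507] rot [-0.0009 -0.0003  0.0019]
```

>>> step_arm(
  increments=[
    [[0.001,-0.001,0.02],[-0.001,0,0.002]],
    [[0.001,-0.001,0.045],[-0.001,0,0.002]],
    [[0.001,-0.001,0.05],[-0.001,0,0.002]],
    [[0.001,-0.001,0.05],[-0.001,0,0.002]],
  ],
)

```text
time: 8.0
ee_pos: [0.4778, -0.0479, 0.1106]
eef_rot: [0.996, -0.094, -0.0, 0.0]
ft_force: [0.5, 1.0, 0.3]
width: 0.0869
```

```bash
python3 -c "
from h import *
goal([.4788,-.0471,.0605],-.186)"
```

```text
t 8.0 p [ 0.4778 -0.0479  0.1106] psi -0.1876 zax [-1.e-03 -4.e-04 -1.e+00] F [0.5 1.  0.3] T [ 0.02  0.   -0.04] w 0.0869 j [ 0.66  0.18 -0.7   1.94  0.13  1.07 -1.85]
shift [ 0.0009 -0.0011  0.0501] rot [ 0.0006  0.0009 -0.0016]
```

>>> step_arm(
  increments=[
    [[0.001,-0.001,0.015],[0,0.001,-0.001]],
    [[0.001,-0.001,0.035],[0,0.001,-0.001]],
    [[0.001,-0.001,0.047],[0,0.001,-0.001]],
    [[0.001,-0.001,0.05],[0,0.001,-0.001]],
    [[0.001,-0.001,0.05],[0,0.001,-0.001]],
  ],
)

```text
time: 8.5
ee_pos: [0.4789, -0.0471, 0.0606]
eef_rot: [0.996, -0.093, -0.0, 0.0]
ft_force: [0.7, 1.0, 0.4]
width: 0.087
```

```bash
python3 -c "
from h import *
goal([.4788,-.0471,.0605],-.186)
snap('f')
a=load('f','side')['pixels'][150:260,220:360]; cv2.imwrite('pics/f_sz.png',cv2.resize(a,None,fx=5,fy=5,interpolation=cv2.INTER_CUBIC))"
```

```text
t 8.5 p [ 0.4789 -0.0471  0.0606] psi -0.1866 zax [-3.e-04 -4.e-04 -1.e+00] F [0.7 1.  0.4] T [-0.01  0.03 -0.03] w 0.087 j [ 0.63  0.25 -0.68  1.98  0.19  0.97 -1.91]
shift [-0.0001 -0.      0.0001] rot [ 0.0004  0.0002 -0.0006]
```

View pics/f_sz.png

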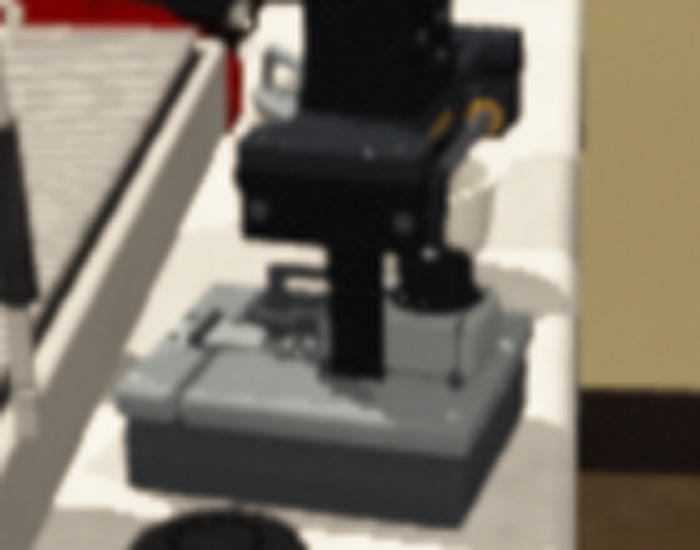

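>>> step_arm(
  increments=[
    [[0,0,0],[0,0,0]],
    [[0,0,0],[0,0,0]],
    [[0,0,0],[0,0,0]],
    [[0,0,0],[0,0,0]],
    [[0,0,0],[0,0,0]],
  ],
  hand=1,
  grip_force=40,
)

```text
time: 9.1
ee_pos: [0.4795, -0.0472, 0.0614]
eef_rot: [0.996, -0.093, 0.001, 0.0]
ft_force: [0.8, -0.1, 0.6]
width: 0.0548
```

```bash
python3 -c "
from h import *
goal([.4788-.022*.983,-.0471+.022*.185,.0605],-.186)"
```

```text
t 9.1 p [ 0.4795 -0.0472  0.0614] psi -0.1866 zax [ 1.1e-03 -8.0e-04 -1.0e+00] F [ 0.8 -0.1  0.6] T [ 0.02  0.06 -0.03] w 0.0548 j [ 0.63  0.25 -0.68  1.98  0.19  0.97 -1.91]
shift [-0.0227  0.0001  0.0008] rot [ 0.0005 -0.0013 -0.0006]
```

>>> step_arm(
  increments=[
    [[0,0,0],[0,0,0]],
    [[0,0,0],[0,0,0]],
    [[0,0,0],[0,0,0]],
  ],
)

```text
time: 9.4
ee_pos: [0.4796, -0.0477, 0.0614]
eef_rot: [0.996, -0.093, 0.001, 0.001]
ft_force: [1.1, -2.1, -0.5]
width: 0.0461
```

```bash
python3 -c "
from h import *
goal([.4788-.022*.983,-.0471+.022*.185,.0605],-.186)"
```

```text
t 9.4 p [ 0.4796 -0.0477  0.0614] psi -0.1869 zax [ 0.0013 -0.0012 -1.    ] F [ 1.1 -2.1 -0.5] T [-0.65 -0.27  0.07] w 0.0461 j [ 0.63  0.25 -0.68  1.98  0.19  0.97 -1.91]
shift [-0.0229 -0.0004  0.0008] rot [ 0.001  -0.0015 -0.0009]
```

>>> step_arm(
  increments=[
    [[-0.002,0,0],[0,0,0]],
    [[-0.004,0,0],[0,0,0]],
    [[-0.006,0,0],[0,0,0]],
    [[-0.008,0,0],[0,0,0]],
  ],
)

```text
time: 9.8
ee_pos: [0.4716, -0.0459, 0.0614]
eef_rot: [0.996, -0.093, 0.001, 0.0]
ft_force: [3.8, -0.6, -1.9]
width: 0.0457
```

```bash
python3 -c "
from h import *
goal([.4796-.0225*.983,-.0477+.0225*.185,.0614],-.186)"
```

```text
t 9.8 p [ 0.4716 -0.0459  0.0614] psi -0.1867 zax [ 1.6e-03 -9.0e-04 -1.0e+00] F [ 3.8 -0.6 -1.9] T [-0.05 -0.77  0.01] w 0.0457 j [ 0.64  0.23 -0.69  2.    0.18  0.97 -1.9 ]
shift [-0.0144  0.0003 -0.    ] rot [ 0.0006 -0.0017 -0.0007]
```

Only 4 N after 8 mm, well past the locked play, so the lock is open. I keep pulling.

>>> step_arm(
  increments=[
    [[-0.003,0,0],[0,0,0]],
    [[-0.006,0,0],[0,0,0]],
    [[-0.009,0,0],[0,0,0]],
    [[-0.012,0,0],[0,0,0]],
  ],
)

```text
time: 10.2
ee_pos: [0.4596, -0.0432, 0.0614]
eef_rot: [0.996, -0.093, 0.001, 0.0]
ft_force: [2.4, 1.3, -3.3]
width: 0.0459
```

```bash
python3 -c "
from h import *
goal([.4796-.0225*.983,-.0477+.0225*.185,.0614],-.186)"
```

```text
t 10.2 p [ 0.4596 -0.0432  0.0614] psi -0.1863 zax [ 1.7e-03 -6.0e-04 -1.0e+00] F [ 2.4  1.3 -3.3] T [ 0.3  -0.72  0.13] w 0.0459 j [ 0.64  0.21 -0.7   2.03  0.16  0.96 -1.89]
shift [-0.002   0.0007 -0.    ] rot [ 0.0003 -0.0018 -0.0003]
```

>>> step_arm(
  increments=[
    [[-0.001,0,0],[0,0,0]],
    [[-0.002,0,0],[0,0,0]],
    [[-0.003,0,0],[0,0,0]],
  ],
)

```text
time: 10.5
ee_pos: [0.4586, -0.0429, 0.0621]
eef_rot: [0.996, -0.093, 0.003, 0.0]
ft_force: [13.4, -0.2, -6.0]
width: 0.0456
```

```bash
python3 -c "
from h import *
goal([.4796-.0225*.983,-.0477+.0225*.185,.0614],-.186)"
```

```text
t 10.5 p [ 0.4586 -0.0429  0.0621] psi -0.1863 zax [ 6.2e-03 -9.0e-04 -1.0e+00] F [13.4 -0.2 -6. ] T [-0.28 -2.85  0.07] w 0.0456 j [ 0.65  0.2  -0.7   2.03  0.16  0.95 -1.89]
shift [-0.001   0.0008  0.0007] rot [-0.0003 -0.0063 -0.0003]
```

Force rose to 13 N at 21.5 mm, which is the end stop, so the shackle is fully out. Now I ease it forward.

>>> step_arm(
  increments=[
    [[0.002,0,0],[0,-0.004,0]],
    [[0.004,0,0],[0,-0.005,0]],
    [[0.006,0.0005,0],[0,-0.005,0]],
    [[0.006,0.0005,0],[0,-0.005,0]],
  ],
)

```text
time: 10.9
ee_pos: [0.464, -0.0446, 0.0617]
eef_rot: [0.996, -0.093, 0.0, -0.0]
ft_force: [0.2, -0.1, -5.3]
width: 0.0462
```

```bash
python3 -c "
from h import *
goal([.4796-.016*.983,-.0477+.016*.185,.0614],-.186)
snap('g')
a=load('g','side')['pixels'][150:260,220:360]; cv2.imwrite('pics/g_sz.png',cv2.resize(a,None,fx=5,fy=5,interpolation=cv2.INTER_CUBIC))"
```

```text
t 10.9 p [ 0.464  -0.0446  0.0617] psi -0.1865 zax [ 0.e+00  3.e-04 -1.e+00] F [ 0.2 -0.1 -5.3] T [0.11 0.06 0.05] w 0.0462 j [ 0.64  0.22 -0.69  2.02  0.17  0.96 -1.89]
shift [-0.0001  0.0002  0.0003] rot [-0.0003  0.     -0.0005]
```

View pics/g_sz.png

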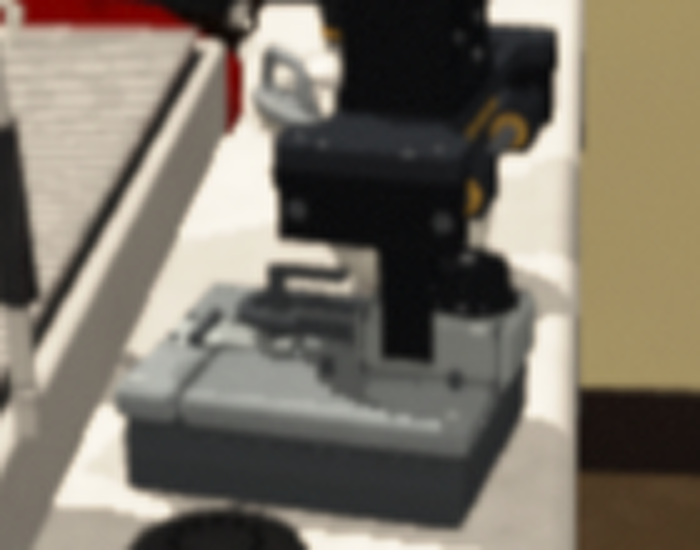

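The side view shows the body moved back, with a gap of about 8 mm between its front edge (375,300) and the tip of the staple's arm (345,272). The bow is off the post. Next I lift straight up.

>>> step_arm(
  increments=[
    [[0,0,-0.005],[0,0,0]],
    [[0,0,-0.012],[0,0,0]],
    [[0,0,-0.02],[0,0,0]],
    [[0,0,-0.03],[0,0,0]],
  ],
)

```text
time: 11.4
ee_pos: [0.464, -0.0444, 0.0927]
eef_rot: [0.996, -0.093, 0.0, -0.0]
ft_force: [0.8, -0.7, -3.9]
width: 0.0461
```

```bash
python3 -c "
from h import *
goal([.464,-.0446,.24],-.186)"
```

```text
t 11.4 p [ 0.464  -0.0444  0.0927] psi -0.1861 zax [ 6.e-04  2.e-04 -1.e+00] F [ 0.8 -0.7 -3.9] T [-0.01  0.04  0.04] w 0.0461 j [ 0.66  0.17 -0.7   1.99  0.13  1.03 -1.86]
shift [ 1.000e-04  2.000e-04 -1.473e-01] rot [-0.0003 -0.0005 -0.0001]
```

>>> step_arm(
  increments=[
    [[0,0,-0.02],[0,0,0]],
    [[0,0,-0.045],[0,0,0]],
    [[0,0,-0.07],[0,0,0]],
    [[0,0,-0.095],[0,0,0]],
    [[0,0,-0.115],[0,0,0]],
  ],
)

```text
time: 11.9
ee_pos: [0.4642, -0.0442, 0.2101]
eef_rot: [0.996, -0.093, 0.001, 0.0]
ft_force: [0.6, -0.6, -5.6]
width: 0.046
```

>>> step_arm(
  increments=[
    [[-0.01,0,-0.015],[0,0,0]],
    [[-0.025,0,-0.03],[0,0,0]],
    [[-0.04,0,-0.035],[0,0,0]],
    [[-0.05,0,-0.035],[0,0,0]],
    [[-0.05,0,-0.035],[0,0,0]],
  ],
)

```text
time: 12.4
ee_pos: [0.4142, -0.0348, 0.2453]
eef_rot: [0.996, -0.093, 0.001, 0.001]
ft_force: [-0.0, -0.6, -4.9]
width: 0.0458
```

>>> step_arm(
  increments=[
    [[0,0,0],[0,0,0]],
    [[0,0,0],[0,0,0]],
    [[0,0,0],[0,0,0]],
    [[0,0,0],[0,0,0]],
    [[0,0,0],[0,0,0]],
  ],
)

```text
time: 12.9
ee_pos: [0.4142, -0.0348, 0.2451]
eef_rot: [0.996, -0.093, 0.001, 0.001]
ft_force: [-0.3, -0.8, -4.0]
width: 0.0459
```

```bash
python3 -c "
from h import *
goal([.464,-.0446,.24],-.186)
print(r.read_state()['joint_vel'].round(4))
snap('i')
a=load('i','side')['pixels'][60:260,200:380]; cv2.imwrite('pics/i_sz.png',cv2.resize(a,None,fx=3,fy=3,interpolation=cv2.INTER_CUBIC))"
```

```text
t 12.9 p [ 0.4142 -0.0348  0.2451] psi -0.1855 zax [ 0.0023 -0.0014 -1.    ] F [-0.3 -0.8 -4. ] T [ 0.05  0.01 -0.05] w 0.0459 j [ 0.73 -0.14 -0.68  1.9  -0.09  1.35 -1.68]
shift [0.0507 0.0005 0.0052] rot [ 0.001  -0.0025  0.0005]
[ 0.0006 -0.0028  0.0007  0.0018 -0.0002 -0.     -0.0003]
```

View pics/i_sz.png

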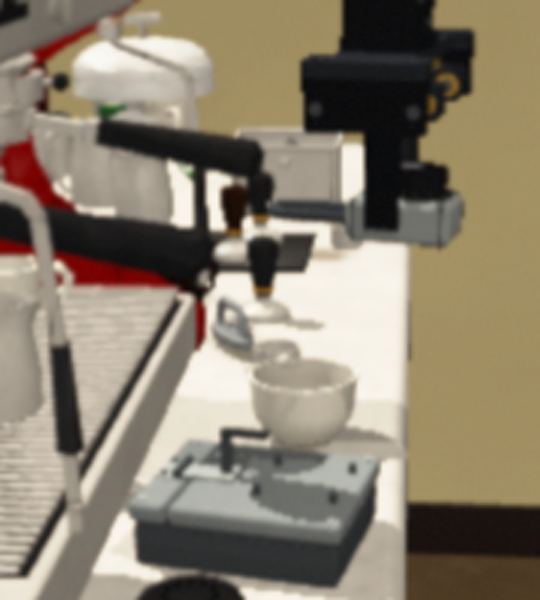

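View pics/i_top.png

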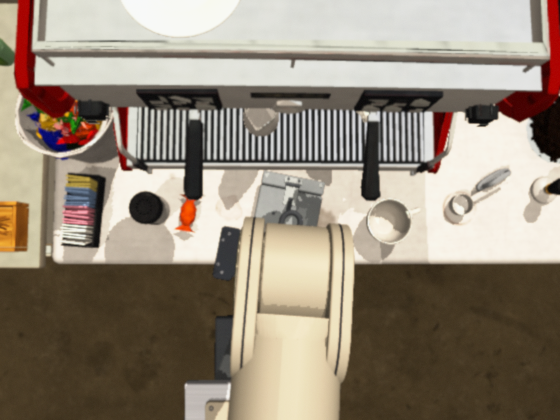

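The side view shows the padlock held level at about (340,135), dial up, with the shackle well out. The box is left with only its staple and pins. Shaker (148,208), sweet (187,215) and cup (388,221) sit at the same pixels as before. I'll do a quick numeric check and then hand in.

Run:
```python
from h import *
S=load("i","side")
us=lambda x,y:((x+.5)/3-.5+200,(y+.5)/3-.5+60)
s=r.read_state();yaw=-.186;X=np.array([np.cos(yaw),np.sin(yaw),0]);Y=np.array([-X[1],X[0],0])
def plane(uv,y0):
    o,d=ray(S,us(*uv)); t=((s['ee_pos']+Y*y0-o)@Y)/(d@Y); p=o+d*t; return ((p-s['ee_pos'])@X).round(4),p[2].round(4)
print("near side rear bottom",plane((441,247),.023),"front bottom",plane((352,240),.023),"bow tip(y0)",plane((268,210),0))
A,B=load("a","top"),load("i","top")
d=cv2.absdiff(A["pixels"],B["pixels"]).max(2)
for n,(u,v) in dict(shaker=(148,208),sweet=(187,215),cup=(395,221)).items(): print(n,(d[v-18:v+18,u-12:u+18]>60).sum())
print(s['time'],s['width'])
```

```text
near side rear bottom (np.float64(-0.0378), np.float64(0.2341)) front bottom (np.float64(0.0202), np.float64(0.2353)) bow tip(y0) (np.float64(0.0833), np.float64(0.2468))
shaker 0
sweet 0
cup 0
13.0 0.045816392842659856
```

```bash
python3 -c "
from h import *
print(r.close_job())"
```

```text
the job is handed in; nothing more can be done
None
```

The padlock is open and off the staple, and the gripper is holding it still, level and dial up. I handed the job in at about 13 s; the hand-in reports no verdict.

- **Dial:** I turned it 1.05 rad clockwise, and the top view then showed the long mark in line with the index bar. I stepped the turn in four parts, but the moment readings were too small and noisy to show the clicks, so the picture is the evidence.
- **Shackle:** I gripped the body sides at 46 mm and pulled straight back along the box. It slid at 2–4 N until the force rose to 13 N at 21.5 mm, the end stop. I eased it forward about 5.5 mm and lifted straight up. The lift showed about 4 N, roughly the padlock's own weight.
- **Last checks:**
  - The underside is about 0.234 m up by both the camera and the arm pose.
  - The bow tip measured 83 mm ahead of the grip. Fully open should be about 85 mm and shut about 65 mm, so it is open to within my measuring error.
  - Joint speeds were near zero.
  - The top view showed no change at the shaker, the sweet or the cup.
- **Disagreement:** two box corners triangulated 6 and 10 mm too low at first. I used the stated 50 mm box height, and the dial position then agreed within about 1 mm.

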